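# Tare the balance through its shuttered key well

## Robot

A 7-joint arm with a two-finger parallel gripper is mounted at the origin on a cart in front of the work surface, level with it; the furniture and walls round the work are solid. World frame = base frame: x ahead of the robot, y to its left, z up, the work surface at z = 0. Lengths are in mm, angles in rad, forces in N, time in s.
With the tool pointing down it reaches from about 400 to 875 mm from the base axis. Payload 4.4 kg.
Tool frame: the origin (TCP) lies midway between the tips of the shut fingers; the grasp point (between the pads) lies 19 mm behind it; z points along the fingers, y is the line along which they close (so a half turn about z gives the same grasp; the last joint's range is limited). The gripper opens to 85 mm and grips with 20 to 120 N. Pads are 22 mm wide; open, the fingers measure 114 mm over their backs; the gripper's body (76 mm by 85 mm) begins 54 mm behind the grasp point. The pads swing forward as they close: fully open they stand 13 mm farther back than shut.
Start: joints at [1.036, 0.628, 0.038, 1.517, -0.027, 0.996, -0.02], TCP at [293.709, -579.873, 231.313] pointing down, gripper open.
Joint ranges: [-3.06, 3.06], [-0.37, 2.12], [-1.25, 1.32], [0.18, 2.47], [-1.1, 4.24], [0.23, 1.98], [-2.94, 2.94]. Speed limits (rad/s): [2.57, 2.57, 3.14, 3.14, 3.14, 3.14, 3.14].

## Interface

Orientations are given as [roll, pitch, yaw] about the fixed x, y, z axes, in that order (R = Rz(yaw) Ry(pitch) Rx(roll)).
In Python, from cell import ctrl gives the robot as it stands. The module is installed in compiled form; this text tells all that it offers.
- The arm moves only by the tool step_arm, never from a script. Its argument "commands" is one flat list of numbers, 7 for each row, row after row: the shift along the tool's x, y, z in cm, then the turn, a rotation vector about the tool's x, y, z in rad, then the opening, from 0 (shut) to 1 (fully open). A call has 1 to 10 rows; each row is the pose to reach, as a shift and turn from the pose commanded when the call began, along the tool's axes at that moment; what a row does not reach only later rows make up. A row lasts 1/10 s, in which the tool goes at most 50 mm and 8.59 degrees, less where a joint would pass 70% of its speed; a pose out of reach is approached as far as the arm can. A call with a gripper value outside its range is refused whole. The fingers move at their own pace and stop on an object; the grip force is fixed at half the most. Time passes only in rows, so rows that repeat a pose let the fingers close. It gives the time, the measured TCP pose, the force, the opening and the grip force at its end, in the units of the state.
- ctrl.read_state(): the state, without advancing time (a new reading comes with each control period).
- ctrl.get_image(name): name is "scene" or "side" or "wrist"; returns a dict with "image" (384x512x3 uint8, red, green, blue), "range_z" (384x512 float32, mm along the optical axis (not along the pixel's ray), 0 where there is no reading), "vfov" (degrees; the focal length in pixels is half the picture's height over the tangent of half this angle, whatever the lens; pixels are square), "cx", "cy" (the principal point, pixels), "world_to_cam" (4x4, takes a point from world to camera coordinates). Camera axes: x right, y down, z forward; pixel columns grow to the right and rows downward; lengths in mm; the calibration is good to about 2 mm. A picture is of the moment at which its call begins.
- ctrl.finish_job(): hands the job in; it is judged then, once.
The state is a dict: "clock": time; "qpos": joint angles; "qd": joint speeds; "tau": joint torques, N m; "eef_pos": TCP position; "tool_rot": TCP orientation; "force": force on the tool from outside, world axes, zero at the start; "torque": the same for the moment, N m; "width": finger opening in mm; "gripper_force": force on a finger pad.
Only numpy, scipy, OpenCV 4.12 (cv2) and the standard library are available. Lean on these libraries where they do the work, as an engineer would, in place of code of your own. Each camera call takes 0.05 s, during which the arm holds its last target. There are 200 camera calls.

## Task

Tare the laboratory balance with the empty cup standing on its pan: with the fingertips, push the shutter fully aside by its orange fin, reach into the well it uncovers and press the sunken green key right down, holding it down for about a second, then let it up and push the shutter fully back over the well. Only push the fin, never pinch it; do not press the red key, and leave the cup on the pan and the vial and dish beside the balance standing where they are.

Things in the scene. Friction and masses are not known exactly. Their poses are not given: they have to be found in the camera images.
- balance: White and grey laboratory balance, 300 (x) x 240 (y) x 56 mm high, fixed to the worktop. Origin: centre of its underside. Its x axis points away from the robot, from the key panel to the steel pan, y to the left, z up. The panel's flat top is at z = 56 mm; two square wells 44 mm wide, 26 mm deep, lie at x = -100 mm: green key's at y = -55 mm (under the shutter), red key's at y = +78 mm (open).
- green_well (a point): Centre of the mouth of the green key's well, level with the panel top (z = 56 mm in the balance's frame). The well is 44 x 44 mm, sides along the balance's x and y.
- green_key_top (a point): Centre of the top of the green key (square, 34 x 34 mm), which lies 16 mm below the panel top when up and 22 mm when fully down; the point moves with the key.
- green_key (a joint): Travel of the green key in m: 0 up, 0.006 fully down. A spring returns it: about 1.5 N to start it, 4.5 N fully down.
- red_key (a joint): Travel of the red key in m: 0 up, 0.006 fully down; same well, size and spring as the green one. Not to be pressed.
- shutter (a joint): Position of the shutter in m: 0 shut over the green well (starts at 0 to 0.012), 0.060 fully open at its stop; slides along the balance's +y (left) to open and stays where left; friction 1.5 N. A dark steel plate 60 (x) x 58 (y) mm, top 3.5 mm above the panel, between two aluminium guides along y, 6 mm wide, 7 mm high, 34 mm either side of the wells' middle in x.
- fin_top (a point): Centre of the top of the shutter's upright orange fin, 20 mm above the panel top. The fin stands across the middle of the shutter: 40 mm along the balance's x, 8 mm thick in y, its sides free from 3.5 to 20 mm above the panel. Moves with the shutter.
- pan_top (a point): Centre of the top of the steel pan, a disc of 120 mm diameter, 64 mm above the worktop. Between pan and key panel lies a low dark display, up to 5 mm above the panel.
- weighing_cup: Small empty translucent plastic cup, 42 mm diameter, 47 mm high, loose on the pan. Origin: centre of its underside; z up.
- side_vial: White-capped sample vial, 30 mm diameter, 83 mm high, standing loose to the right of the balance. Origin: centre of its underside; z up.
- side_dish: Small clear petri dish, 56 mm diameter, 14 mm high, loose to the left of the balance. Origin: centre of its underside; z up.
Not all that is in view belongs to the job. Of the things that look like the side_dish, take the one that is nearest to the robot's base at the start. What is meant by the weighing_cup is not black, and is the smaller of those in its own colour.

How it is judged:
By the outcome, as a careful person would: the job done as asked, in the order asked, and still so for the second after the job is handed in, with the robot touching nothing.
It also fails if it takes over 51 s, if anything falls off the work surface, if the arm or the gripper's body presses on something with over 40 N, if the wrist force passes 120 N, or if a joint passes its speed limit or range.

## Working session

There is one attempt and no reset: what is moved stays moved. The work goes in short steps, Python scripts to look and compute and a tool call to move; the robot and the scene stay as the last step left them, time stands still between calls to the robot, and variables do not carry over. Pictures are saved under pics/ and viewed, at most 10 in all, crops included, and the job is handed in when it is done.

Besides the shell and the picture viewer there is one more tool, called after ">>>" as name(argument=value, ...) on one line, values as JSON. step_arm: Moves the arm, as the interface text tells. Its arguments: {"type":"object","properties":{"commands":{"type":"array"}},"required":["commands"]}

```bash
mkdir -p pics
cat > h.py <<'E'
import numpy as np, cv2, pickle
from cell import ctrl
def grab(n,tag):
    d=ctrl.get_image(n); pickle.dump(d,open(f'pics/{tag}.pkl','wb')); cv2.imwrite(f'pics/{tag}.png',d['image'][:,:,::-1]); return d
def load(tag): return pickle.load(open(f'pics/{tag}.pkl','rb'))
def cloud(d):
    h,w=d['range_z'].shape; f=h/2/np.tan(np.radians(d['vfov'])/2)
    v,u=np.mgrid[:h,:w]; z=d['range_z'].astype(float)
    P=np.stack([(u-d['cx'])/f*z,(v-d['cy'])/f*z,z,np.ones_like(z)],-1)@np.linalg.inv(d['world_to_cam']).T
    P=P[...,:3]; P[z==0]=np.nan; return P
def proj(d,p):
    f=d['image'].shape[0]/2/np.tan(np.radians(d['vfov'])/2)
    c=d['world_to_cam']@np.append(p,1); return f*c[0]/c[2]+d['cx'],f*c[1]/c[2]+d['cy']
E
python3 - <<'E'
from h import *
a=grab('scene','s0');b=grab('side','d0')
cv2.imwrite('pics/both.png',cv2.resize(np.hstack([a['image'],b['image']])[:,:,::-1],None,fx=.78,fy=.78))
print(ctrl.read_state())
for d in(a,b): print(np.linalg.inv(d['world_to_cam']).round(2),d['vfov'])
E
```

```text
{'clock': 0.1, 'qpos': array([ 1.0362213 ,  0.62925044,  0.03845688,  1.51826874, -0.0269731 ,
        0.99629921, -0.02000997]), 'qd': array([ 0.00016998, -0.00046023,  0.00121696, -0.00232138,  0.0002743 ,
        0.00016582,  0.00040849]), 'tau': array([ 4.05375773e-03, -5.64529967e+01,  1.23068120e+00, -1.93972456e+01,
        1.12296129e-02,  5.44427836e-03,  3.78149693e-06]), 'eef_pos': array([ 293.42689738, -579.37303542,  230.48310906]), 'tool_rot': array([-3.13988582e+00,  4.67644419e-05,  4.68769909e-01]), 'force': array([ 1.49500439, -0.72982663,  0.03246001]), 'torque': array([-0.02488981,  0.05769495, -0.01385459]), 'gripper_force': 0.0, 'width': 85.44056189186588}
[[-6.0000e-01 -6.1000e-01  5.3000e-01  9.8200e+01]
 [-8.0000e-01  4.6000e-01 -3.8000e-01  4.8203e+02]
 [-1.0000e-02 -6.5000e-01 -7.6000e-01  9.2053e+02]
 [ 0.0000e+00  0.0000e+00  0.0000e+00  1.0000e+00]] 49.83368655597101
[[ 9.9000e-01 -4.0000e-02  1.2000e-01  5.5625e+02]
 [-1.2000e-01 -4.8000e-01  8.7000e-01 -6.7027e+02]
 [ 3.0000e-02 -8.8000e-01 -4.8000e-01  4.9149e+02]
 [ 0.0000e+00  0.0000e+00  0.0000e+00  1.0000e+00]] 53.77412649686648
```

View pics/s0.png

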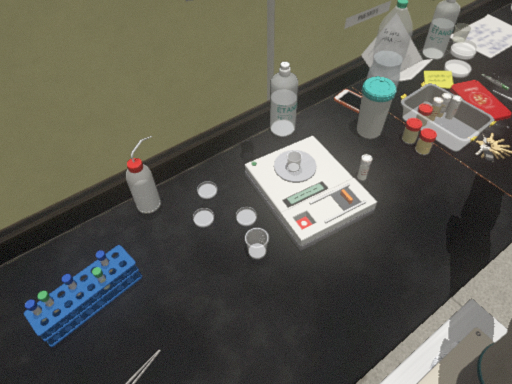

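View pics/d0.png

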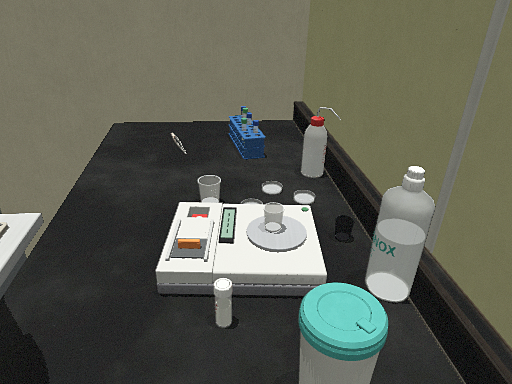

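The scene view shows the balance: pan (295,165) with the cup (293,160), orange fin (347,195), red key (304,222), vial (365,167) on the right. The dish candidates are (246,216), (204,217) and (207,189). The nearest to the base will be computed from the cloud. The bigger beaker at (257,243) stands on the worktop, so the cup on the pan is the smaller one.

Run:
```python
from h import *
for t in('s0','d0'):
    d=load(t);P=cloud(d);im=d['image'];hsv=cv2.cvtColor(im,cv2.COLOR_RGB2HSV)
    H,S,V=[hsv[...,i].astype(int) for i in range(3)]
    z=P[...,2]; roi=(P[...,0]>300)&(P[...,0]<900)&(P[...,1]>-350)&(P[...,1]<350)
    m=roi&(abs(z-56)<5)
    n,l,st,c=cv2.connectedComponentsWithStats(m.astype(np.uint8));k=1+st[1:,4].argmax()
    m=l==k
    Q=P[m]; r=cv2.minAreaRect(Q[:,:2].astype(np.float32)); print(t,'bal',r,np.median(Q[:,2]),m.sum())
    o=roi&(H>5)&(H<17)&(S>160)&(V>120)&(z>30)
    print('orange',o.sum(),np.nanmedian(P[o],0), P[o][P[o][:,2]>72].mean(0), np.percentile(P[o],[3,97],axis=0).round(0).tolist())
    rd=roi&((H<4)|(H>175))&(S>150)&(z>20)&(z<58); print('red',rd.sum(),np.nanmedian(P[rd],0))
    for n,(u,v) in (dict(cup=(293,157),d1=(246,216),d2=(204,217),d3=(207,189),vial=(366,160),pan=(283,165),beaker=(257,243)) if t=='s0' else dict(vial=(223,285),cup=(273,212))).items(): print(n,P[v-1:v+2,u-1:u+2].reshape(-1,3).mean(0).round(0))
d=load('s0');cv2.imwrite('pics/crop.png',cv2.resize(d['image'][125:265,190:390,::-1],None,fx=4,fy=4,interpolation=cv2.INTER_CUBIC))
```

```text
s0 bal ((615.3411254882812, -49.56346130371094), (238.06105041503906, 298.9521789550781), 83.21851348876953) 56.587836855055 5421
  return np.nanmean(a, axis, out=out, keepdims=keepdims)
<stdin>:11: RuntimeWarning: Mean of empty slice.
  ret = um.true_divide(
Traceback (most recent call last):
IndexError: index -1 is out of bounds for axis 0 with size 0
```

Run:
```python
from h import *
for t in('s0','d0'):
    d=load(t);P=cloud(d);im=d['image'];hsv=cv2.cvtColor(im,cv2.COLOR_RGB2HSV)
    H,S,V=[hsv[...,i].astype(int) for i in range(3)]
    z=P[...,2]; roi=(P[...,0]>300)&(P[...,0]<900)&(P[...,1]>-350)&(P[...,1]<350)
    m=roi&(abs(z-56)<5)
    n,l,st,c=cv2.connectedComponentsWithStats(m.astype(np.uint8));k=1+st[1:,4].argmax()
    m=l==k
    Q=P[m]; r=cv2.minAreaRect(Q[:,:2].astype(np.float32)); print(t,'bal',r,np.median(Q[:,2]),m.sum())
    u,v=(347,194) if t=='s0' else (189,243)
    print(im[v,u],hsv[v,u],P[v,u])
    o=roi&(H>5)&(H<17)&(S>140)&(V>90)&(z>30)
    if o.any():print('orange',o.sum(),np.median(P[o],0), np.percentile(P[o],[3,97],axis=0).round(0).tolist())
    rd=roi&((H<4)|(H>175))&(S>150)&(z>20)&(z<58)
    if rd.any(): print('red',rd.sum(),np.nanmedian(P[rd],0))
    for n,(u,v) in (dict(cup=(293,157),d1=(246,216),d2=(204,217),d3=(207,189),vial=(366,160),pan=(283,165),beaker=(257,243)) if t=='s0' else dict(vial=(223,285),cup=(273,212))).items(): print(n,P[v-1:v+2,u-1:u+2].reshape(-1,3).mean(0).round(0))
d=load('s0');cv2.imwrite('pics/crop.png',cv2.resize(d['image'][125:265,190:390,::-1],None,fx=4,fy=4,interpolation=cv2.INTER_CUBIC))
```

```text
s0 bal ((615.3411254882812, -49.56346130371094), (238.06105041503906, 298.9521789550781), 83.21851348876953) 56.587836855055 5421
[241 173 110] [ 14 139 241] [509.18182618 -91.75526771  76.21555909]
orange 28 [509.65883365 -88.26238569  76.47895769] [[492.0, -93.0, 74.0], [872.0, 332.0, 173.0]]
red 19 [531.46664114  45.89758159  40.47566691]
cup [688. -57.  88.]
d1 [654. 132.   6.]
d2 [720. 224.   5.]
d3 [798. 166.   6.]
vial [ 562. -215.   82.]
pan [699. -31.  63.]
beaker [567. 158.   6.]
d0 bal ((616.3890380859375, -51.57121276855469), (239.26976013183594, 296.0618896484375), 83.12342071533203) 56.41845734897254 7944
[115  61  25] [ 12 200 115] [511.91522694 -94.88809004  70.68856665]
orange 196 [511.4036559  -95.02812183  70.61987378] [[492.0, -99.0, 61.0], [530.0, -90.0, 77.0]]
red 40 [528.21981344  49.58028157  40.59971619]
vial [ 569. -226.   83.]
cup [676. -43.  98.]
```

View pics/crop.png

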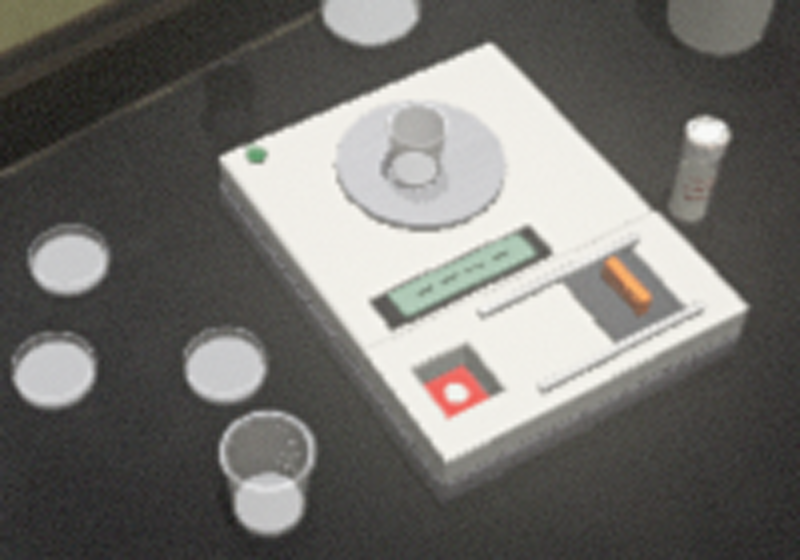

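The crop agrees with the cloud: three similar dishes at (246,216), (204,217) and (207,189). The first, at (654,132), is nearest the base, so it's the side_dish. The cup on the pan is the small translucent one. The balance is centred at about (616,-50.5) with yaw -0.119 (238 x 299 mm rectangle, as given), and the shutter stands at about 2 mm. Next I move, fingers shut, to a point above the right side of the fin.

>>> step_arm(commands=[39.8,-31.3,5,0,0,0.588,0,39.8,-31.3,5,0,0,0.588,0,39.8,-31.3,5,0,0,0.588,0,39.8,-31.3,5,0,0,0.588,0,39.8,-31.3,5,0,0,0.588,0,39.8,-31.3,5,0,0,0.588,0,39.8,-31.3,5,0,0,0.588,0,39.8,-31.3,5,0,0,0.588,0,39.8,-31.3,5,0,0,0.588,0,39.8,-31.3,5,0,0,0.588,0])

```text
clock: 1.1
eef_pos: [504.1, -126.8, 181.9]
tool_rot: [3.142, 0.0, -0.119]
force: [0.9, 0.2, 0.4]
width: 0.1
gripper_force: 0.0
```

>>> step_arm(commands=[0,0,0,0,0,0,0,0,0,0,0,0,0,0,0,0,0,0,0,0,0])

```text
clock: 1.4
eef_pos: [503.0, -130.0, 182.1]
tool_rot: [3.141, 0.001, -0.121]
force: [0.0, -0.2, -0.4]
width: 0.2
gripper_force: 0.0
```

Run:
```python
from h import *
s=ctrl.read_state();print(s['eef_pos'],s['tool_rot'],s['force'])
d=grab('wrist','w1')
P=cloud(d);hsv=cv2.cvtColor(d['image'],cv2.COLOR_RGB2HSV);H,S,V=[hsv[...,i].astype(int) for i in range(3)]
c=np.array([615.8,-50.5]);a=-.119;R=np.array([[np.cos(a),np.sin(a)],[-np.sin(a),np.cos(a)]])
z=P[...,2]
for n,m in dict(orange_top=(H>5)&(H<18)&(S>110)&(z>73)&(z<82)).items():
    Q=P[m]; L=(Q[:,:2]-c)@R.T; print(n,m.sum(),np.median(Q,0),np.percentile(L,[2,50,98],axis=0))
for p in ([510,-93.3,56],[525.7,38.8,56]): print(proj(d,p))
cv2.imwrite('pics/w1b.png',cv2.resize(d['image'][:,:,::-1],None,fx=1.5,fy=1.5))
```

```text
[ 503.04916013 -129.96863675  182.10196159] [ 3.14073398e+00  5.62816544e-04 -1.20675569e-01] [ 0.03149685 -0.22107758 -0.41160309]
orange_top 374 [514.0252425 -92.2315475  76.0428502] [[-115.42547137  -57.2277855 ]
 [ -95.97057683  -53.50405107]
 [ -77.56887387  -49.59205384]]
(np.float64(220.44239020452846), np.float64(182.88371439007324))
(np.float64(83.9878938393683), np.float64(183.33328501681765))
```

View pics/w1b.png

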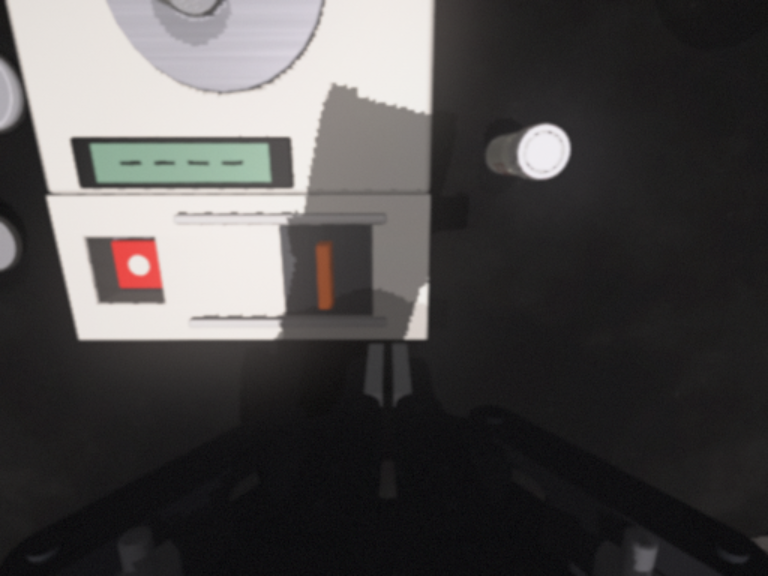

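The wrist view shows the fin at (324,276) and the red well at (125,270) in the enlarged picture. That puts the fin at local (-97,-53.5), so the shutter is at about 1.5 mm, with a clear strip to its right. I go down beside the fin, tip 8 mm above the panel.

>>> step_arm(commands=[0.4,-1.0,3,0,0,0,0,0.4,-1.0,6,0,0,0,0,0.4,-1.0,8.5,0,0,0,0,0.4,-1.0,10,0,0,0,0,0.4,-1.0,11,0,0,0,0,0.4,-1.0,11.8,0,0,0,0,0.4,-1.0,11.8,0,0,0,0,0.4,-1.0,11.8,0,0,0,0])

```text
clock: 2.25
eef_pos: [509.2, -119.8, 64.7]
tool_rot: [3.141, -0.001, -0.12]
force: [1.0, 0.6, 0.1]
width: -0.0
gripper_force: 0.0
```

>>> step_arm(commands=[0,-0.6,0,0,0,0,0,0,-1.2,0,0,0,0,0,0,-1.8,0,0,0,0,0,0,-2.5,0,0,0,0,0,0,-3.2,0,0,0,0,0,0,-3.9,0,0,0,0,0,0,-4.6,0,0,0,0,0,0,-5.2,0,0,0,0,0,0,-5.7,0,0,0,0,0,0,-6.0,0,0,0,0,0])

```text
clock: 3.25
eef_pos: [516.1, -59.1, 64.1]
tool_rot: [-3.141, -0.0, -0.119]
force: [0.7, -0.2, 1.6]
width: 0.0
gripper_force: 0.8
```

Run:
```python
from h import *
d=grab('side','d1')
cv2.imwrite('pics/d1c.png',cv2.resize(d['image'][170:300,130:340,::-1],None,fx=3.5,fy=3.5,interpolation=cv2.INTER_CUBIC))
```

```text
(no output)
```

View pics/d1c.png

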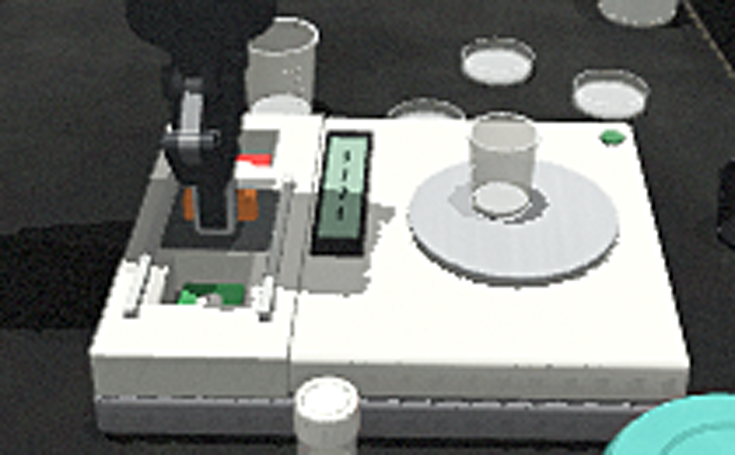

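The side crop shows the finger (215,205) against the orange fin and the green key (210,295) uncovered. I push on to the stop.

>>> step_arm(commands=[0,-0.2,0,0,0,0,0,0,-0.4,0,0,0,0,0,0,-0.6,0,0,0,0,0,0,-0.7,0,0,0,0,0,0,-0.8,0,0,0,0,0,0,-0.8,0,0,0,0,0])

```text
clock: 3.9
eef_pos: [516.8, -51.6, 64.1]
tool_rot: [-3.142, 0.0, -0.119]
force: [-0.4, -1.2, -0.9]
width: 0.1
gripper_force: 0.5
```

>>> step_arm(commands=[0,-0.1,0,0,0,0,0,0,-0.2,0,0,0,0,0,0,-0.3,0,0,0,0,0,0,-0.3,0,0,0,0,0])

```text
clock: 4.3
eef_pos: [516.8, -51.2, 64.2]
tool_rot: [3.139, 0.0, -0.121]
force: [-0.7, -6.0, -0.1]
width: -0.2
gripper_force: 3.5
```

>>> step_arm(commands=[0,-0.2,0,0,0,0,0,0,-0.3,0,0,0,0,0,0,-0.3,0,0,0,0,0])

```text
clock: 4.6
eef_pos: [516.8, -50.9, 64.2]
tool_rot: [3.136, -0.0, -0.123]
force: [-1.4, -12.3, -0.2]
width: 0.3
gripper_force: 6.3
```

The force rises to 12 N with no further travel, so the shutter is at its stop. I go back over the well.

>>> step_arm(commands=[0,0.8,0,0,0,0,0,0,1.4,-0.6,0,0,0,0,0,2.4,-0.6,0,0,0,0,0,3.4,-0.6,0,0,0,0,0,4.2,-0.6,0,0,0,0,0,4.8,-0.6,0,0,0,0,0,4.8,-0.6,0,0,0,0,0,4.8,-0.6,0,0,0,0])

```text
clock: 5.4
eef_pos: [511.9, -93.4, 70.1]
tool_rot: [-3.141, 0.0, -0.119]
force: [0.7, -0.7, -0.2]
width: 0.1
gripper_force: 0.0
```

Run:
```python
from h import *
s=ctrl.read_state();print(s['eef_pos'],s['tool_rot'],s['force'])
d=grab('wrist','w2');e=grab('side','d2')
a=d['image'][80:336,120:440,::-1];b=e['image'][190:285,150:269,::-1]
cv2.imwrite('pics/w2c.png',np.hstack([cv2.resize(a,(400,320)),cv2.resize(b,(400,320))]))
for t,q in(('w',d),('s',e)):
    print(t,proj(q,s['eef_pos']))
    P=cloud(q);hsv=cv2.cvtColor(q['image'],cv2.COLOR_RGB2HSV);m=(hsv[...,0]>5)&(hsv[...,0]<18)&(hsv[...,1]>110)&(abs(P[...,2]-76)<4)&(abs(P[...,0]-515)<40)
    L=P[m][:,:2]-[615.8,-50.5]; k=.119;print(m.sum(),np.median(L@np.array([[np.cos(k),np.sin(k)],[-np.sin(k),np.cos(k)]]),0))
```

```text
[511.86420792 -93.36525721  70.10086734] [-3.14120733e+00  2.14363588e-04 -1.19403610e-01] [ 0.69503879 -0.66174266 -0.15050971]
w (np.float64(259.21656039118506), np.float64(246.1549411127403))
1144 [-94.99992272   3.95097755]
s (np.float64(189.01925165412894), np.float64(242.7667257313816))
33 [-87.31788789   1.62951345]
```

View pics/w2c.png

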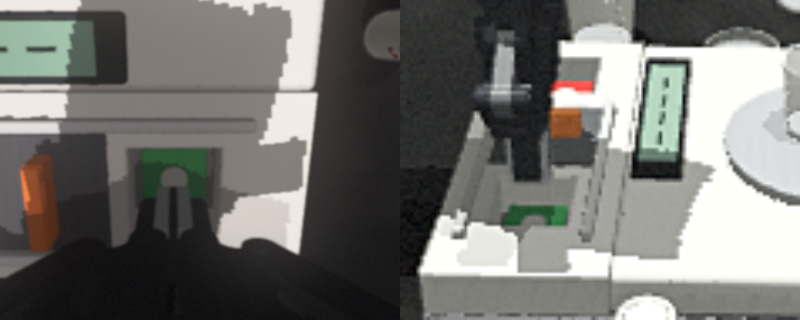

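The wrist crop shows the green key centred under the shut fingers in y (both at x≈175), and the shutter is wide open. I press the key, slowly over the last few mm.

>>> step_arm(commands=[0.1,0,0.5,0,0,0,0,0.1,0,1.0,0,0,0,0,0.1,0,1.6,0,0,0,0,0.1,0,2.1,0,0,0,0,0.1,0,2.5,0,0,0,0,0.1,0,2.9,0,0,0,0,0.1,0,3.2,0,0,0,0,0.1,0,3.4,0,0,0,0,0.1,0,3.4,0,0,0,0])

```text
clock: 6.4
eef_pos: [512.8, -93.6, 36.2]
tool_rot: [-3.142, 0.0, -0.119]
force: [-0.9, -0.2, 3.9]
width: -0.1
gripper_force: 1.6
```

>>> step_arm(commands=[0,0,0.2,0,0,0,0,0,0,0.4,0,0,0,0,0,0,0.5,0,0,0,0,0,0,0.5,0,0,0,0])

```text
clock: 6.8
eef_pos: [512.9, -93.6, 33.7]
tool_rot: [-3.141, -0.001, -0.12]
force: [-4.9, 1.1, 28.7]
width: 0.0
gripper_force: 13.9
```

It bottoms at z=33.7 (34 expected) with 29 N. I ease slightly and hold for 1 s.

>>> step_arm(commands=[0,0,-0.1,0,0,0,0,0,0,-0.1,0,0,0,0,0,0,-0.1,0,0,0,0,0,0,-0.1,0,0,0,0,0,0,-0.1,0,0,0,0,0,0,-0.1,0,0,0,0,0,0,-0.1,0,0,0,0,0,0,-0.1,0,0,0,0])

```text
clock: 7.6
eef_pos: [512.8, -93.6, 33.8]
tool_rot: [-3.141, -0.001, -0.119]
force: [-3.9, 1.6, 18.6]
width: -0.6
gripper_force: 9.6
```

>>> step_arm(commands=[0,0,0,0,0,0,0,0,0,-0.6,0,0,0,0,0,0,-1.6,0,0,0,0,0,0,-3,0,0,0,0,0,0,-4.8,0,0,0,0,0,0,-6.2,0,0,0,0,0,0,-6.8,0,0,0,0,0,0,-6.8,0,0,0,0,0,0,-6.8,0,0,0,0])

```text
clock: 8.5
eef_pos: [512.7, -93.5, 99.9]
tool_rot: [-3.142, 0.0, -0.119]
force: [-0.1, -0.3, 0.1]
width: -0.0
gripper_force: 0.0
```

>>> step_arm(commands=[0,-1.5,0,0,0,0,0,0,-3.5,0,0,0,0,0,0,-5.5,0,0,0,0,0,0,-7.5,0,0,0,0,0,0,-8.8,0,0,0,0,0,0,-8.8,0,0,0,0,0,0,-8.8,0,0,0,0,0,0,-8.8,0,0,0,0,0])

```text
clock: 9.3
eef_pos: [523.1, -7.7, 100.1]
tool_rot: [3.141, 0.0, -0.121]
force: [0.2, 0.3, 0.0]
width: -0.3
gripper_force: 0.0
```

Run:
```python
from h import *
s=ctrl.read_state();print(s['eef_pos'],s['tool_rot'],s['force'])
d=grab('wrist','w3');e=grab('side','d3')
a=d['image'][80:336,120:440,::-1];b=e['image'][170:265,150:269,::-1]
cv2.imwrite('pics/w3c.png',np.hstack([cv2.resize(a,(400,320)),cv2.resize(b,(400,320))]))
```

```text
[523.14379947  -7.71438527 100.0658925 ] [ 3.14064369e+00  2.21390307e-04 -1.20974977e-01] [0.17498124 0.25622085 0.02530497]
```

View pics/w3c.png

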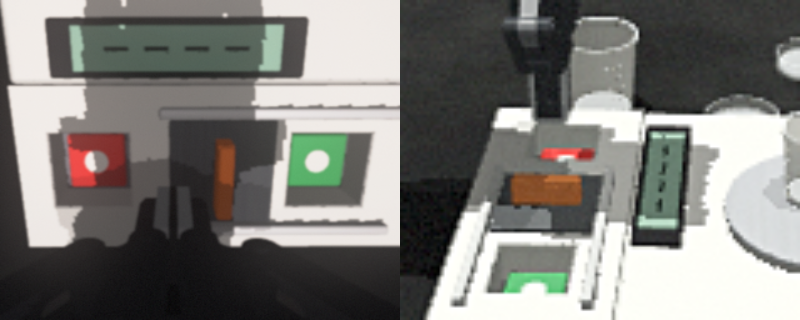

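The wrist crop shows the fingers (173) standing between the red well (ends at 132) and the fin (225). I descend there, clear of both, and push the shutter back.

>>> step_arm(commands=[0,0,0.8,0,0,0,0,0,0,1.8,0,0,0,0,0,0,2.8,0,0,0,0,0,0,3.4,0,0,0,0,0,0,3.6,0,0,0,0,0,0,3.6,0,0,0,0])

```text
clock: 10.0
eef_pos: [523.1, -6.3, 63.7]
tool_rot: [3.141, 0.001, -0.119]
force: [-0.3, -0.7, -0.1]
width: 0.1
gripper_force: 0.0
```

>>> step_arm(commands=[0,0.6,0,0,0,0,0,0,1.2,0,0,0,0,0,0,1.8,0,0,0,0,0,0,2.5,0,0,0,0,0,0,3.2,0,0,0,0,0,0,3.9,0,0,0,0,0,0,4.6,0,0,0,0,0,0,5.3,0,0,0,0,0,0,6.0,0,0,0,0,0,0,6.4,0,0,0,0,0])

```text
clock: 11.0
eef_pos: [515.8, -70.8, 64.2]
tool_rot: [3.141, -0.0, -0.12]
force: [0.1, 2.0, 1.4]
width: 0.2
gripper_force: 0.8
```

>>> step_arm(commands=[0,0.2,0,0,0,0,0,0,0.4,0,0,0,0,0,0,0.6,0,0,0,0,0,0,0.7,0,0,0,0,0,0,0.7,0,0,0,0,0])

```text
clock: 11.5
eef_pos: [515.0, -76.7, 64.2]
tool_rot: [-3.142, -0.0, -0.119]
force: [0.9, 1.4, 1.1]
width: 0.3
gripper_force: 0.6
```

>>> step_arm(commands=[0,0.2,0,0,0,0,0,0,0.3,0,0,0,0,0,0,0.4,0,0,0,0,0,0,0.5,0,0,0,0,0,0,0.5,0,0,0,0,0])

```text
clock: 12.0
eef_pos: [514.9, -77.2, 64.2]
tool_rot: [-3.137, 0.001, -0.116]
force: [2.5, 10.3, 2.6]
width: 0.2
gripper_force: 5.5
```

The force rises to 10 N with no travel, so it's shut against its stop. I back off, lift clear and check.

>>> step_arm(commands=[0,-0.6,0,0,0,0,0,0,-1.2,0,0,0,0,0,0,-1.6,0,0,0,0,0,0,-1.6,-2,0,0,0,0,0,-1.6,-5,0,0,0,0,0,-1.6,-8,0,0,0,0,0,-1.6,-11,0,0,0,0,0,-1.6,-14,0,0,0,0,0,-1.6,-14,0,0,0,0,0,-1.6,-14,0,0,0,0])

```text
clock: 13.0
eef_pos: [516.2, -66.1, 204.5]
tool_rot: [3.141, -0.001, -0.12]
force: [0.5, -0.1, 0.0]
width: -0.1
gripper_force: 0.0
```

Run:
```python
from h import *
s=ctrl.read_state();print(s['eef_pos'],s['force'])
d=grab('side','d4')
cv2.imwrite('pics/d4c.png',cv2.resize(d['image'][165:335,130:340,::-1],None,fx=3.5,fy=3.5,interpolation=cv2.INTER_CUBIC))
P=cloud(d);hsv=cv2.cvtColor(d['image'],cv2.COLOR_RGB2HSV);m=(hsv[...,0]>5)&(hsv[...,0]<17)&(hsv[...,1]>140)&(hsv[...,2]>50)&(abs(P[...,2]-70)<10)&(abs(P[...,0]-515)<40)
print(m.sum(),np.median(P[m],0))
```

```text
[516.16732565 -66.14376227 204.52619825] [ 0.47558182 -0.13991588  0.0317513 ]
198 [510.46931024 -96.77255995  70.6081851 ]
```

View pics/d4c.png

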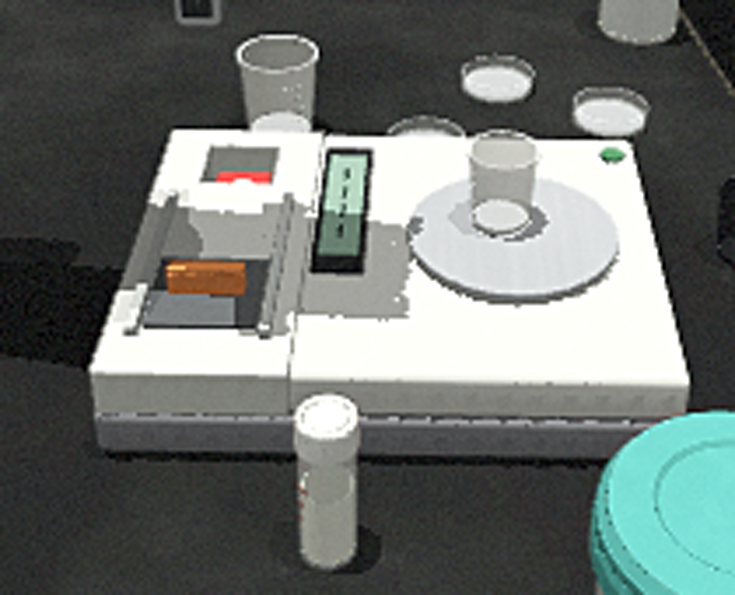

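The shutter (205,290) is fully over the well. The cup, vial and dish stand where they were, and the arm is clear.

```bash
python3 -c "
from cell import ctrl
print(ctrl.finish_job())"
```

```text
the job is handed in; nothing more can be done
None
```

The job is handed in, at about 13 s: the shutter was pushed open to its stop, the green key held fully down for about 1 s and let up, and the shutter pushed shut to its stop; the red key, cup, vial and dish were not touched.

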